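# Put the lamp cells on charge at the switched power strip

### The job

Put the lamp cells on charge: on the power strip, switch on the big main rocker first, then the small rocker in front of each of the two sockets that hold a battery charger, in either order, pressing the raised end of each rocker down until it is fully over. Leave the rockers of the two capped sockets off; it is all fingertip work, so do not pull out, lift or shift the chargers or caps, and leave the glass, bowl and brush where they are.

Things in the scene. Friction and masses are not known exactly. Their poses are not given: they have to be found in the camera images.
- strip: White power strip, fixed to the table, 330 (its y) x 104 (x) x 40 mm high. Origin: centre of its underside, z up. Row of four small black rockers on the -x side, towards the robot, 58 mm apart, at x -27; each has its round socket right behind it (same y) at x +22. The bigger main rocker is alone at the +y end, at x -14, y +118. Rocker frames rise 2 mm above the top.
- main (a joint): Main rocker, black, 36 mm (strip x) x 28 mm, two 18 mm halves in a shallow V over a pivot along strip y. 0 = off: the -x half (bar mark) stands up at 24 degrees, outer edge 7.3 mm above the other, level half. 0.42 rad = on: the -x half is pressed level, the other stands up. Stiff, no spring: it stays wherever it is left; takes about 3 N near that edge.
- main_face (a point): Point on the main rocker's -x half (the half to press), mid-width, 16 mm from the pivot and 2 mm from its outer edge; moves with the rocker. 50.5 mm above the table when off, 44 mm when on.
- rocker_1 (a joint): Small black rocker of socket 1 (1 is farthest from the main rocker, 4 nearest), 32 mm (strip x) x 22 mm. Two flat 16 mm halves in a shallow V over a pivot along strip y. 0 = off: the -x half (bar mark) stands up at 24 degrees, outer edge 6.5 mm above the other, level half. 0.42 rad = on: the -x half is pressed level, the other stands up. Stiff, no spring: it stays wherever it is left; takes about 3 N near that edge.
- rocker_2 (a joint): Small black rocker of socket 2, 32 mm (strip x) x 22 mm. Built and working as rocker_1: 0 = off, 0.42 rad = on (-x half pressed level).
- rocker_3 (a joint): Small black rocker of socket 3, 32 mm (strip x) x 22 mm. Built and working as rocker_1: 0 = off, 0.42 rad = on (-x half pressed level).
- rocker_4 (a joint): Small black rocker of socket 4, 32 mm (strip x) x 22 mm. Built and working as rocker_1: 0 = off, 0.42 rad = on (-x half pressed level).
- rocker_1_face (a point): Point on the surface of rocker_1's -x half (the half to press), mid-width, 14 mm from the pivot and 2 mm from its outer edge; moves with the rocker. 49.7 mm above the table when off, 44 mm when on.
- rocker_2_face (a point): Point on the surface of rocker_2's -x half (the half to press), mid-width, 14 mm from the pivot and 2 mm from its outer edge; moves with the rocker. 49.7 mm above the table when off, 44 mm when on.
- rocker_3_face (a point): Point on the surface of rocker_3's -x half (the half to press), mid-width, 14 mm from the pivot and 2 mm from its outer edge; moves with the rocker. 49.7 mm above the table when off, 44 mm when on.
- rocker_4_face (a point): Point on the surface of rocker_4's -x half (the half to press), mid-width, 14 mm from the pivot and 2 mm from its outer edge; moves with the rocker. 49.7 mm above the table when off, 44 mm when on.
- socket_1 (a point): Centre of socket 1, at the strip's top surface (40 mm above the table), 49 mm towards the strip's +x from the pivot of rocker_1. It holds a charger or a cap; which one varies.
- socket_2 (a point): Centre of socket 2, at the strip's top surface (40 mm above the table), 49 mm towards the strip's +x from the pivot of rocker_2. It holds a charger or a cap; which one varies.
- socket_3 (a point): Centre of socket 3, at the strip's top surface (40 mm above the table), 49 mm towards the strip's +x from the pivot of rocker_3. It holds a charger or a cap; which one varies.
- socket_4 (a point): Centre of socket 4, at the strip's top surface (40 mm above the table), 49 mm towards the strip's +x from the pivot of rocker_4. It holds a charger or a cap; which one varies.
- charger_a: Grey plug-in battery charger with two cells lying in it, 64 x 42 mm, 30 mm high above the strip; its round nose (37 mm) sits loosely 13 mm deep in a socket, nothing locks it. Origin on the nose's axis at the strip's top surface; the housing reaches 19 mm towards the rockers and 45 mm the other way. Not to be lifted.
- charger_b: Grey plug-in battery charger with two cells lying in it, 64 x 42 mm, 30 mm high above the strip; its round nose (37 mm) sits loosely 13 mm deep in a socket, nothing locks it. Origin on the nose's axis at the strip's top surface; the housing reaches 19 mm towards the rockers and 45 mm the other way. Not to be lifted.
- cap_a: White blanking cap closing an unused socket: 43 mm round flange, 3 mm thick, with an upright tab 20 x 5 x 10 mm. Origin at its centre at the strip's top surface. Sits loosely. Not to be lifted.
- cap_b: White blanking cap closing an unused socket: 43 mm round flange, 3 mm thick, with an upright tab 20 x 5 x 10 mm. Origin at its centre at the strip's top surface. Sits loosely. Not to be lifted.
- goblet: Stemmed drinking glass, 150 mm high, 72 mm across, on a paper coaster. Origin under its foot. To be left alone.
- bowl: Blue plastic bowl, 160 mm across, 58 mm high. Origin under its centre. To be left alone.
- brush: Cream toothbrush lying flat, 187 mm long (along its y), 11 mm wide, 20 mm high at the bristles. Origin at table level near its middle. To be left alone.

How it is judged:
By the outcome, as a careful person would: the job done as asked, in the order asked, and still so for the second after the job is handed in, with the robot touching nothing.
It also fails if it takes over 40 s, if anything falls off the work surface, if the arm or the gripper's body presses on something with over 40 N, if the wrist force passes 120 N, or if a joint passes its speed limit or range.

### The arm

A 7-joint arm with a two-finger parallel gripper is mounted at the origin on the work surface. World frame = base frame: x ahead of the robot, y to its left, z up, the work surface at z = 0. Lengths are in mm, angles in rad, forces in N, time in s.
With the tool pointing down it reaches from about 400 to 875 mm from the base axis. Payload 4.4 kg.
Tool frame: the origin (TCP) lies at the very end of the fingers, on their centre line; the grasp point (between the pads) lies 19 mm behind it; z points along the fingers, y is the line along which they close (so a half turn about z gives the same grasp; the last joint's range is limited). The gripper opens to 85 mm and grips with 20 to 120 N. Pads are 22 mm wide; open, the fingers measure 114 mm over their backs; the gripper's body (76 mm by 85 mm) begins 54 mm behind the grasp point. The pads swing forward as they close: fully open they stand 13 mm farther back than shut.
Start: joints at [1.037, 0.628, 0.038, 1.517, -0.027, 0.996, -0.02], TCP at [293.129, -580.167, 231.313] pointing down, gripper open.
Joint ranges: [-3.06, 3.06], [-0.37, 2.12], [-1.25, 1.32], [0.18, 2.47], [-1.1, 4.24], [0.23, 1.98], [-2.94, 2.94]. Speed limits (rad/s): [2.57, 2.57, 3.14, 3.14, 3.14, 3.14, 3.14].

### API

Orientations are given as [roll, pitch, yaw] about the fixed x, y, z axes, in that order (R = Rz(yaw) Ry(pitch) Rx(roll)).
In Python, from cell import read_state, get_image, camera_info, finish_job gives the robot as it stands.
- The arm moves only by the tool play_rows, never from a script. Its argument "deltas" is one flat list of numbers, 7 for each row, row after row: the shift along the tool's x, y, z in mm, then the turn, a rotation vector about the tool's x, y, z in rad, then the opening, from 0 (shut) to 1 (fully open). In form: [dx, dy, dz, ax, ay, az, grip, dx, dy, dz, ax, ay, az, grip, ...]. A call has 1 to 10 rows; each row is the pose to reach, as a shift and turn from the pose commanded when the call began, along the tool's axes at that moment; what a row does not reach only later rows make up. A row lasts 1/8 s, in which the tool goes at most 62.5 mm and 10.7 degrees, less where a joint would pass 70% of its speed; a pose out of reach is approached as far as the arm can. A call with a gripper value outside its range is refused whole. The fingers move at their own pace and stop on an object; the grip force is fixed at half the most. Time passes only in rows, so rows that repeat a pose let the fingers close. It gives the time, the measured TCP pose, the force, the opening and the grip force at its end, in the units of the state.
- read_state(): the state, without advancing time (a new reading comes with each control period).
- get_image(name): name is "scene" or "top" or "wrist"; returns the picture (384x512x3 uint8, red, green, blue); there is no depth.
- camera_info(name): a dict with "fx", "fy", "cx", "cy" (pixels), "distortion" ([k1, k2, p1, p2, k3] as OpenCV has them; the pictures are not rectified), "T" (4x4, takes a point from camera to world coordinates). Camera axes: x right, y down, z forward; pixel columns grow to the right and rows downward; lengths in mm; the calibration is good to about 2 mm. A picture is of the moment at which its call begins: read the wrist's pose just before it. camera_info takes no time and is no camera call; for the wrist camera it gives the pose at the moment of the call.
- finish_job(): hands the job in; it is judged then, once.
The state is a dict: "clock": time; "qpos": joint angles; "qd": joint speeds; "tau": joint torques, N m; "eef_pos": TCP position; "tool_rot": TCP orientation; "force": force on the tool from outside, world axes, zero at the start; "torque": the same for the moment, N m; "width": finger opening in mm; "gripper_force": force on a finger pad.
Only numpy, scipy, OpenCV 4.12 (cv2) and the standard library are available. Lean on these libraries where they do the work, as an engineer would, in place of code of your own. Each camera call takes 0.05 s, during which the arm holds its last target. There are 200 camera calls.

## Working session

There is one attempt and no reset: what is moved stays moved. The work goes in short steps, Python scripts to look and compute and a tool call to move; the robot and the scene stay as the last step left them, time stands still between calls to the robot, and variables do not carry over. Pictures are saved under pics/ and viewed, at most 10 in all, crops included, and the job is handed in when it is done.

Besides the shell and the picture viewer there is one more tool, called after "Call:" by a JSON object that holds its "fn" and its "kwargs". play_rows: Moves the arm, as the interface text tells. Its arguments: {"type":"object","properties":{"deltas":{"type":"array"}},"required":["deltas"]}

```bash
mkdir -p pics
python3 - <<'E'
from cell import *
import cv2
s=read_state();print(s['clock'],s['eef_pos'],s['tool_rot'],s['width'])
for n in ('top','scene'):
    c=camera_info(n);print(n,c)
    cv2.imwrite(f'pics/{n}1.png',get_image(n)[:,:,::-1])
E
```

```text
0.0 [ 292.81403682 -579.59475356  230.37088875] [-3.13965508e+00  6.81911214e-05  4.67821722e-01] 85.3731531192122
top {'fx': 367.7600787226857, 'fy': 367.7600787226857, 'cx': 256.6205004033974, 'cy': 192.30635958857016, 'distortion': array([-0.0002615,  0.       ,  0.       ,  0.       ,  0.       ]), 'T': array([[ 1.68323360e-02, -9.96058770e-01,  8.70838611e-02,
         5.03280036e+02],
       [-9.99844337e-01, -1.72288668e-02, -3.80378319e-03,
        -1.18436302e+01],
       [ 5.28914785e-03, -8.70062788e-02, -9.96193722e-01,
         9.92992981e+02],
       [ 0.00000000e+00,  0.00000000e+00,  0.00000000e+00,
         1.00000000e+00]])}
scene {'fx': 377.67919290204566, 'fy': 377.67919290204566, 'cx': 254.4223579586839, 'cy': 197.1032004890958, 'distortion': array([0.04330892, 0.        , 0.        , 0.        , 0.        ]), 'T': array([[-1.85355776e-01,  7.10143766e-01, -6.79219455e-01,
         1.41000888e+03],
       [ 9.82449700e-01,  1.48604337e-01, -1.12735703e-01,
         1.40228938e+02],
       [ 2.08763996e-02, -6.88195163e-01, -7.25225202e-01,
         9.53665493e+02],
       [ 0.00000000e+00,  0.00000000e+00,  0.00000000e+00,
         1.00000000e+00]])}
```

View pics/top1.png

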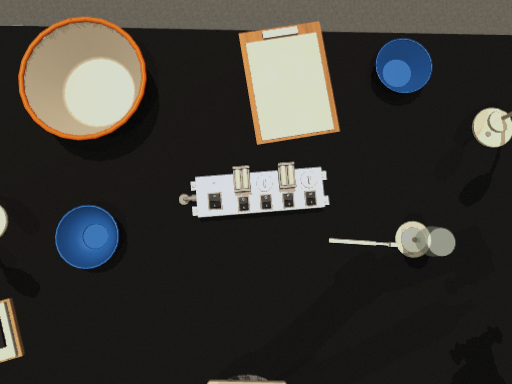

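View pics/scene1.png

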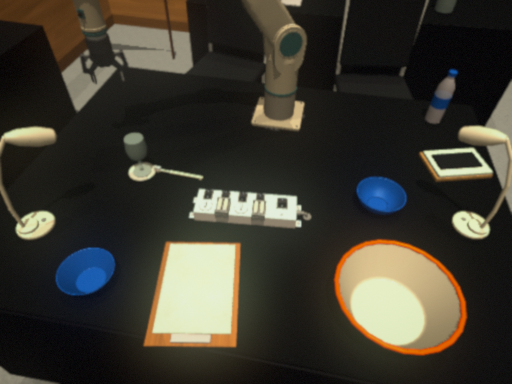

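The top view shows the strip at about x 195–327, y 170–215. The main rocker is at (215,201), and small rockers 4 to 1 are at (244,204), (266,202), (288,201) and (311,199). The chargers look to be in sockets 4 (242,179) and 2 (287,176), with caps at 3 and 1. The brush, goblet and bowl are well clear.

```bash
cat > h.py <<'E'
import numpy as np, cv2
from cell import *
def ray(c,px,z):
    K=np.array([[c['fx'],0,c['cx']],[0,c['fy'],c['cy']],[0,0,1]])
    u=cv2.undistortPoints(np.array(px,float).reshape(-1,1,2),K,c['distortion']).reshape(-1,2)
    d=np.c_[u,np.ones(len(u))]@c['T'][:3,:3].T; o=c['T'][:3,3]
    return o+d*((z-o[2])/d[:,2])[:,None]
def blobs(g,thr,amin,amax):
    n,l,st,ce=cv2.connectedComponentsWithStats((g<thr).astype(np.uint8),connectivity=4)
    return [(ce[i],st[i]) for i in range(1,n) if amin<st[i][4]<amax]
E
python3 - <<'E'
from h import *
im=cv2.imread('pics/top1.png');c=camera_info('top')
g=im.max(2)
crop=im[155:230,180:340]
cv2.imwrite('pics/c1.png',cv2.resize(crop,None,fx=5,fy=5,interpolation=cv2.INTER_CUBIC))
P=[]
for ce,st in blobs(g,110,40,400):
    if 185<ce[0]<330 and 165<ce[1]<220:
        p=ray(c,[ce],44)[0];P.append(p);print(ce.round(1),st,p.round(1))
E
```

```text
[310.3 198.4] [306 192  10  14 115] [ 572.9 -154.7   44. ]
[214.4 201.2] [209 194  12  15 163] [561.2  93.3  44. ]
[287.9 200.1] [283 194  10  13 111] [567.4 -96.8  44. ]
[265.8 202.1] [261 195  10  14 110] [561.2 -39.5  44. ]
[243.3 203.9] [239 197  10  14 109] [555.7  18.5  44. ]
```

View pics/c1.png

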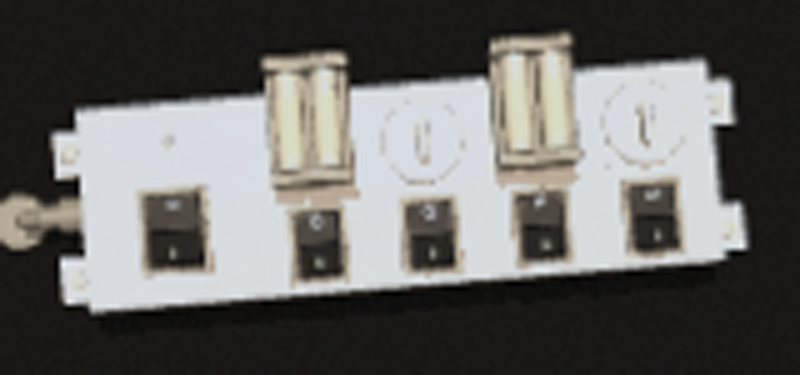

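Chargers are in sockets 4 and 2. The rocker spacings (57.8, 57.6, 58.5 mm) and the main rocker's offset (12.9, 73.9 mm) match the given geometry, and strip yaw is about 0.099 rad. I'll move above the main rocker with the gripper shut, staying high past the glass.

Call:
{"fn": "play_rows", "kwargs": {"deltas": [53,-49,0,0,0,0.04,0,105,-97,0,0,0,0.08,0,158,-146,0,0,0,0.12,0,211,-194,0,0,0,0.16,0,264,-243,0,0,0,0.2,0,316,-291,0,0,0,0.24,0,369,-340,0,0,0,0.28,0,422,-388,0,0,0,0.32,0,474,-437,0,0,0,0.369,0,527,-486,0,0,0,0.369,0]}}

```text
clock: 1.35
eef_pos: [512.7, 7.0, 231.2]
tool_rot: [3.141, 0.0, 0.098]
force: [0.9, -0.4, 0.2]
width: 0.2
gripper_force: 0.0
```

Call:
{"fn": "play_rows", "kwargs": {"deltas": [0,0,0,0,0,0,0,0,0,0,0,0,0,0,0,0,0,0,0,0,0]}}

```text
clock: 1.72
eef_pos: [511.8, 3.3, 231.2]
tool_rot: [3.141, 0.001, 0.096]
force: [-1.1, -1.5, -0.7]
width: -0.1
gripper_force: 0.0
```

Run:
```python
from h import *
s=read_state();c=camera_info('wrist');im=get_image('wrist')[:,:,::-1]
cv2.imwrite('pics/w1.png',im);np.save('w1.npy',c,allow_pickle=True)
print(s['eef_pos'],s['tool_rot'],c['T'].round(3).tolist(),c['fx'])
for ce,st in blobs(im.max(2),70,300,9000): print(ce.round(1),st,ray(c,[ce],44)[0].round(1))
```

```text
[511.8427822    3.34340747 231.23329634] [3.14088987e+00 6.52786159e-04 9.60428132e-02] [[0.097, -0.943, -0.318, 592.849], [-0.995, -0.092, -0.031, 10.845], [0.0, 0.32, -0.948, 375.767], [0.0, 0.0, 0.0, 1.0]] 299.87123928416514
[176.7 113.9] [162  95  30  37 910] [561.7  91.   44. ]
[245.8 125.7] [235 110  22  32 621] [556.3  15.8  44. ]
[299.  125.8] [288 110  23  32 630] [561.8 -41.8  44. ]
[352. 126.] [341 110  23  32 616] [567.3 -99.4  44. ]
[405. 126.] [393 110  25  32 624] [ 573.2 -157.4   44. ]
```

View pics/w1.png

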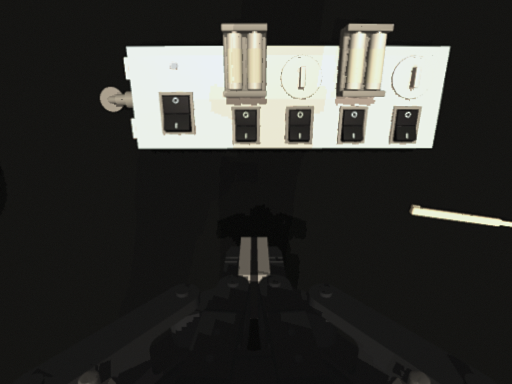

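The wrist view shows all five rockers, with main at (177,114) and rockers 4 to 1 at x 246, 299, 352 and 405, y 126. Chargers are again in 4 and 2. Positions agree with the top view to about 2.5 mm, so I'll use the mean. Next I'll go above the main rocker's raised edge.

Call:
{"fn": "play_rows", "kwargs": {"deltas": [20,-42,50,0,0,0,0,41,-84,90,0,0,0,0,41,-84,130,0,0,0,0,41,-84,165,0,0,0,0,41,-84,165,0,0,0,0,41,-84,165,0,0,0,0]}}

```text
clock: 2.52
eef_pos: [545.8, 91.9, 67.5]
tool_rot: [3.141, -0.002, 0.097]
force: [0.3, 0.2, -0.0]
width: 0.2
gripper_force: 0.0
```

Run:
```python
from h import *
s=read_state();c=camera_info('wrist');im=get_image('wrist')[:,:,::-1]
cv2.imwrite('pics/w2.png',im)
print(s['eef_pos'],s['tool_rot'],s['force'])
```

```text
[545.81482975  91.86885786  67.48825218] [ 3.14146027e+00 -1.70226256e-03  9.71206074e-02] [ 0.28630848  0.15942603 -0.02655007]
```

View pics/w2.png

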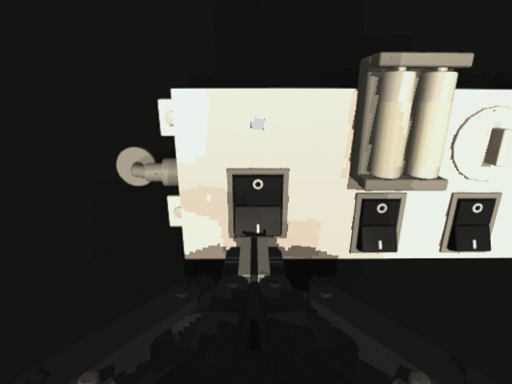

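The fingertip at (254,238) sits over the outer part of the main rocker's bar-marked half, centred on it. Pressing down.

Call:
{"fn": "play_rows", "kwargs": {"deltas": [-1,0,10,0,0,0,0,-1,0,15,0,0,0,0,-1,0,18,0,0,0,0,-1,0,20,0,0,0,0,-1,0,22,0,0,0,0,-1,0,23.5,0,0,0,0,-1,0,24,0,0,0,0,-1,0,24,0,0,0,0]}}

```text
clock: 3.58
eef_pos: [543.6, 92.7, 43.8]
tool_rot: [-3.141, 0.0, 0.099]
force: [-6.5, -0.6, 17.4]
width: -0.1
gripper_force: 8.6
```

Call:
{"fn": "play_rows", "kwargs": {"deltas": [0,0,-12,0,0,0,0,0,0,-25,0,0,0,0,-5,38,-25,0,0,0,0,-10,76,-25,0,0,0,0,-10,76,-25,0,0,0,0,-10,76,-25,0,0,0,0]}}

```text
clock: 4.32
eef_pos: [542.0, 16.7, 67.6]
tool_rot: [-3.141, -0.001, 0.099]
force: [-0.9, 1.1, -0.2]
width: 0.4
gripper_force: 0.0
```

Run:
```python
from h import *
s=read_state();c=camera_info('wrist');im=get_image('wrist')[:,:,::-1]
cv2.imwrite('pics/w3.png',im)
print(s['eef_pos'],s['tool_rot'],s['force'])
```

```text
[541.97941533  16.68009305  67.64473249] [-3.14092433e+00 -1.11702029e-03  9.88114089e-02] [-0.90320671  1.11241294 -0.19279865]
```

View pics/w3.png

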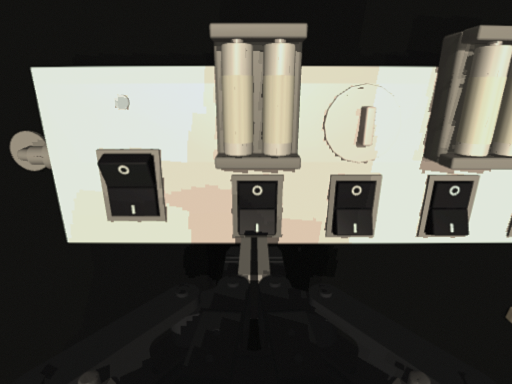

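The main rocker at (131,185) is over, with its O half standing up. The fingertip is centred over rocker 4's bar edge at (255,237). Pressing.

Call:
{"fn": "play_rows", "kwargs": {"deltas": [-1,1,10,0,0,0,0,-1,1,15,0,0,0,0,-1,1,18,0,0,0,0,-1,1,20,0,0,0,0,-1,1,22,0,0,0,0,-1,1,23.5,0,0,0,0,-1,1,24.5,0,0,0,0,-1,1,24.5,0,0,0,0]}}

```text
clock: 5.38
eef_pos: [540.5, 15.0, 43.9]
tool_rot: [-3.141, -0.0, 0.099]
force: [-4.4, 0.8, 11.8]
width: 0.0
gripper_force: 6.2
```

Call:
{"fn": "play_rows", "kwargs": {"deltas": [0,0,-12,0,0,0,0,0,0,-25,0,0,0,0,0,40,-25,0,0,0,0,0,80,-25,0,0,0,0,0,116,-25,0,0,0,0,0,116,-25,0,0,0,0,0,116,-25,0,0,0,0]}}

```text
clock: 6.25
eef_pos: [552.3, -99.9, 68.2]
tool_rot: [-3.141, -0.001, 0.099]
force: [0.3, 0.5, 0.2]
width: -0.1
gripper_force: 0.0
```

Run:
```python
from h import *
s=read_state();c=camera_info('wrist');im=get_image('wrist')[:,:,::-1]
cv2.imwrite('pics/w4.png',im)
print(s['eef_pos'],s['tool_rot'],s['force'])
```

```text
[552.25776975 -99.92319798  68.21468949] [-3.14110170e+00 -7.59390345e-04  9.89105649e-02] [0.25242369 0.54186955 0.19492702]
```

View pics/w4.png

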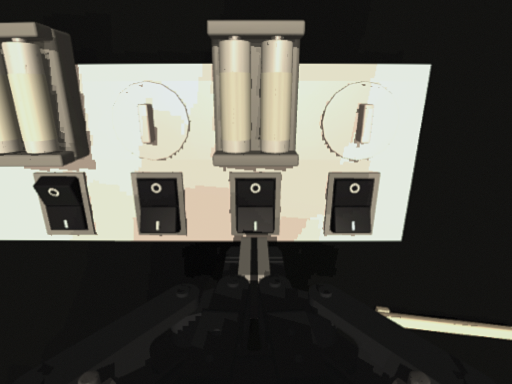

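Rocker 4 at (65,203) is over. Rocker 2's bar edge at (255,235) is right at the fingertip, and 3 and 1 are still off. Pressing.

Call:
{"fn": "play_rows", "kwargs": {"deltas": [0,0,10,0,0,0,0,0,0,15,0,0,0,0,0,0,18,0,0,0,0,0,0,20,0,0,0,0,0,0,22,0,0,0,0,0,0,24,0,0,0,0,0,0,25,0,0,0,0,0,0,25,0,0,0,0]}}

```text
clock: 7.3
eef_pos: [552.0, -100.5, 43.9]
tool_rot: [3.142, -0.0, 0.099]
force: [-4.5, 1.1, 12.1]
width: -0.2
gripper_force: 6.1
```

Call:
{"fn": "play_rows", "kwargs": {"deltas": [0,0,-12,0,0,0,0,0,0,-25,0,0,0,0,-20,-29,-70,0,0,0,0,-30,-58,-120,0,0,0,0,-30,-58,-150,0,0,0,0,-30,-58,-150,0,0,0,0,-30,-58,-150,0,0,0,0]}}

```text
clock: 8.18
eef_pos: [516.2, -46.0, 192.6]
tool_rot: [3.141, 0.0, 0.098]
force: [-0.9, -1.0, -0.2]
width: -0.0
gripper_force: 0.0
```

Run:
```python
from h import *
s=read_state();im=get_image('wrist')[:,:,::-1]
cv2.imwrite('pics/w5.png',cv2.resize(im[0:200,100:500],None,fx=2,fy=2))
print(s['clock'],s['eef_pos'],s['force'])
```

```text
8.175 [516.17447789 -46.00335212 192.63187828] [-0.87506379 -0.95463901 -0.18367973]
```

View pics/w5.png

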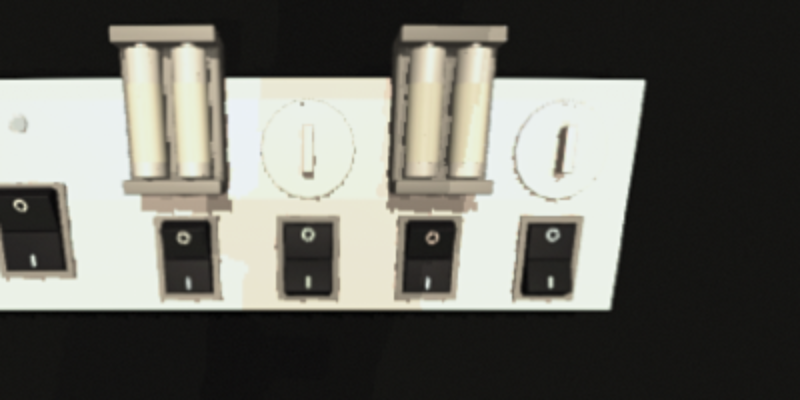

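The main rocker and rockers 4 (188,258) and 2 (428,258) are over. Rockers 3 and 1 are still off, the chargers and caps are in place, and the arm is clear. Handing in.

```bash
python3 -c "from cell import *;print(finish_job())"
```

```text
the job is handed in; nothing more can be done
None
```

The job is handed in: main rocker switched on first, then rockers 4 and 2 (the charger sockets), each pressed level at about 44 mm; rockers 1 and 3 stayed off and nothing else was touched, in about 8 s.

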